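Try out the lid stay of the green bench locker

ROBOT

A 7-joint arm with a two-finger parallel gripper is mounted at the origin on a cart in front of the work surface, level with it; the furniture and walls round the work are solid. World frame = base frame: x ahead of the robot, y to its left, z up, the work surface at z = 0. Lengths are in m, angles in rad, forces in N, time in s.
With the tool pointing down it reaches from about 0.425 to 0.8 m from the base axis. Payload 8.3 kg.
Tool frame: the origin (TCP) lies between the finger pads; the fingertips stand 22 mm ahead of it and the grasp point (between the pads) lies 3 mm ahead of it; z points along the fingers, y is the line along which they close (so a half turn about z gives the same grasp; the last joint's range is limited). The gripper opens to 85 mm and grips with 20 to 120 N. Pads are 22 mm wide; open, the fingers measure 114 mm over their backs; the gripper's body (76 mm by 85 mm) begins 54 mm behind the grasp point. The pads swing forward as they close: fully open they stand 13 mm farther back than shut.
Start: joints at [1.128, 0.383, 0.016, 1.37, -0.006, 1.388, -0.046], TCP at [0.232, -0.58, 0.253] pointing down, gripper open.
Joint ranges: [-2.95, 2.95], [-0.25, 2.06], [-1.52, 1.56], [0.18, 2.33], [-1.44, 4.58], [0.02, 2.06], [-3.01, 3.01]. Speed limits (rad/s): [2.39, 2.39, 3.01, 3.01, 3.14, 3.14, 3.14].

INTERFACE

Orientations are given as a unit quaternion [w, x, y, z].
In Python, from workcell import robot gives the robot as it stands.
- The arm moves only by the tool send_rows, never from a script. Its argument "deltas" is a list of rows, each an object with "turn": the turn, a rotation vector about the tool's x, y, z in degrees, a list of three; "translation": the shift along the tool's x, y, z in mm, a list of three; "gripper": the finger opening in mm, from 0 to 85.4. In form: [{"turn": [ax, ay, az], "translation": [x, y, z], "gripper": gripper}, ...]. A call has exactly 8 rows; each row shifts and turns the commanded pose from where the row before left it, along the tool's axes as they then stand; what a row does not reach is not made up. A row lasts 1/12 s, in which the tool goes at most 41.7 mm and 7.16 degrees, less where a joint would pass 70% of its speed; a pose out of reach is approached as far as the arm can. A call is refused whole if a number of a shift passes 41.7 or a number of a turn 7.16, either way. A call with a gripper value outside its range is refused whole. The fingers move at their own pace and stop on an object; the grip force is fixed at half the most. Time passes only in rows, so rows that do not move let the fingers close, or fill a call up. It gives the time, the measured TCP pose, the force, the opening and the grip force at its end, in the units of the state.
- robot.sense(): the state, without advancing time (a new reading comes with each control period).
- robot.grab_frame(name): name is "side" or "top"; returns a dict with "color" (420x560x3 uint8, blue, green, red), "mtx" (3x3 intrinsics, pixels), "R" (3x3) and "t" (3): a world point X has camera coordinates R X + t. Camera axes: x right, y down, z forward; pixel columns grow to the right and rows downward; lengths in m; the calibration is good to about 2 mm. A picture is of the moment at which its call begins. There is no depth.
- robot.close_job(): hands the job in; it is judged then, once.
The state is a dict: "time": time; "qpos": joint angles; "joint_velocities": joint speeds; "effort": joint torques, N m; "ee_pos": TCP position; "tcp_rot": TCP orientation; "force": force on the tool from outside, world axes, zero at the start; "wrist_torque": the same for the moment, N m; "opening": finger opening in m; "finger_force": force on a finger pad.
Only numpy, scipy, OpenCV 4.12 (cv2) and the standard library are available. Lean on these libraries where they do the work, as an engineer would, in place of code of your own. Each camera call takes 0.05 s, during which the arm holds its last target. There are 200 camera calls.

TASK

A new locking stay has been fitted to the green-lidded locker: try it out. Raise the green lid until the stay locks and let go so that the lid stands up by itself for a second, then press that locker's red release button so that the lid sinks down fully shut. Leave the blue lid closed.

Things in the scene. Friction and masses are not known exactly. Their poses are not given: they have to be found in the camera images.
- green_locker_handle (a point): Middle of the green lid's round steel handle bar: 10 mm thick, 96 mm long, 165 mm above the bench, 25 mm out in front of the lid's edge, free to pinch from above and to turn in the fingers. y runs along the bar; lid closed, x points level to the locker's back, z up (axes turn with the lid). The hinge axis, parallel to y, lies +205 mm in x and -42 mm in z from here.
- green_locker_button (a point): Top centre of the green-lidded locker's red release button, 28 mm across, on the grey housing right of the lid (-y), 125 mm above the bench, 21 mm above its collar. It goes 12 mm straight down on a spring (3.5 to 7 N) and springs back. 7 mm down frees the stay: hold it about 1 s until the lid has begun to sink; the lid then goes on by itself. Axes: the locker's, z up.
- green_locker_lid (a joint): Angle of the green lid, rad: 0 shut (lid level), growing as its front edge rises. The stay locks at about 1.0; hard stop at 1.2: raise to about 1.1 and let go, it settles at about 1.0. Lifting takes 3 to 8 N. Damped: unlocked, it sinks shut by itself in 3 to 5 s. The fixed plywood locker is 200 mm deep, 160 wide, 110 high, and may be the left or the right one.
- blue_locker_lid (a joint): Angle of the blue lid of the second locker, alike but for the colour, rad: 0 shut, growing as it rises. It also has a handle bar and a red button.

How it is judged:
By the outcome, as a careful person would: the job done as asked, in the order asked, and still so for the second after the job is handed in, with the robot touching nothing.
It also fails if it takes over 51 s, if anything falls off the work surface, if the arm or the gripper's body presses on something with over 40 N, if the wrist force passes 120 N, or if a joint passes its speed limit or range.

## Working session

There is one attempt and no reset: what is moved stays moved. The work goes in short steps, Python scripts to look and compute and a tool call to move; the robot and the scene stay as the last step left them, time stands still between calls to the robot, and variables do not carry over. Pictures are saved under pics/ and viewed, at most 10 in all, crops included, and the job is handed in when it is done.

Besides the shell and the picture viewer there is one more tool, called after "Request:" as name(argument=value, ...) on one line, values as JSON. send_rows: Moves the arm, as the interface text tells. Its arguments: {"type":"object","properties":{"deltas":{"type":"array"}},"required":["deltas"]}

```bash
mkdir -p pics; ls
python3 - <<'E'
from workcell import robot
import cv2,pickle
d={}
for n in("side","top"):
    f=robot.grab_frame(n); d[n]=f; cv2.imwrite(f"pics/{n}0.png",f["color"])
pickle.dump(d,open("f0.pkl","wb"))
s=robot.sense(); print(s["time"],s["ee_pos"],s["tcp_rot"],s["force"])
E
```

```text
pics
0.1 [ 0.23161122 -0.58004965  0.25239071] [-8.61938665e-04  9.82012232e-01  1.88815264e-01 -1.72895377e-04] [0.31979808 0.42565204 0.64114898]
```

View pics/side0.png

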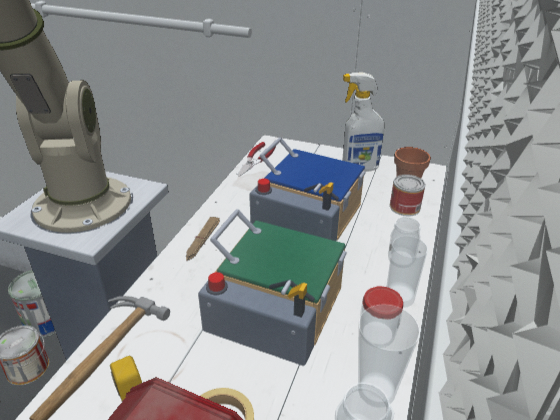

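View pics/top0.png

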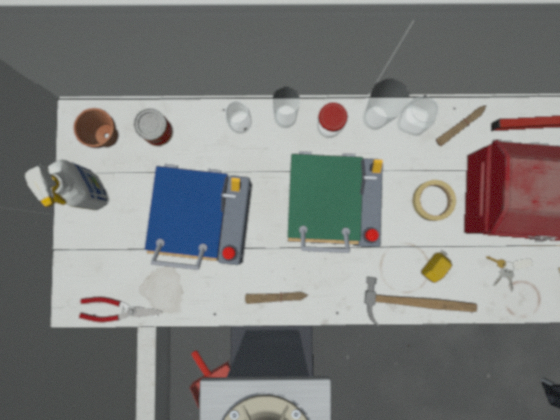

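Run:
```python
import cv2,pickle,numpy as np
d=pickle.load(open("f0.pkl","rb"))
a=d["side"]["color"][190:330,190:360]; b=d["top"]["color"][145:265,275:395]
a=cv2.resize(a,None,fx=4,fy=4,interpolation=cv2.INTER_CUBIC)[:, :]
b=cv2.resize(b,None,fx=5,fy=5,interpolation=cv2.INTER_CUBIC)
cv2.imwrite("pics/a.png",a);cv2.imwrite("pics/b.png",b)
for n in d: print(n,d[n]["mtx"],d[n]["R"],d[n]["t"])
```

```text
side [[490.01994773   0.         285.61538576]
 [  0.         490.01994773 202.16357877]
 [  0.           0.           1.        ]] [[ 0.94389238  0.33000742  0.01273864]
 [ 0.19600326 -0.52873298 -0.82584754]
 [-0.26580048  0.78200802 -0.56374956]] [-0.51378284  0.00458403  1.2410204 ]
top [[427.48613767   0.         282.14938642]
 [  0.         427.48613767 209.64149587]
 [  0.           0.           1.        ]] [[-0.00941035 -0.99993108  0.00702072]
 [-0.99680127  0.00882319 -0.07943159]
 [ 0.07936417 -0.00774574 -0.9968156 ]] [-0.04113036  0.56570077  1.03315732]
```

View pics/a.png

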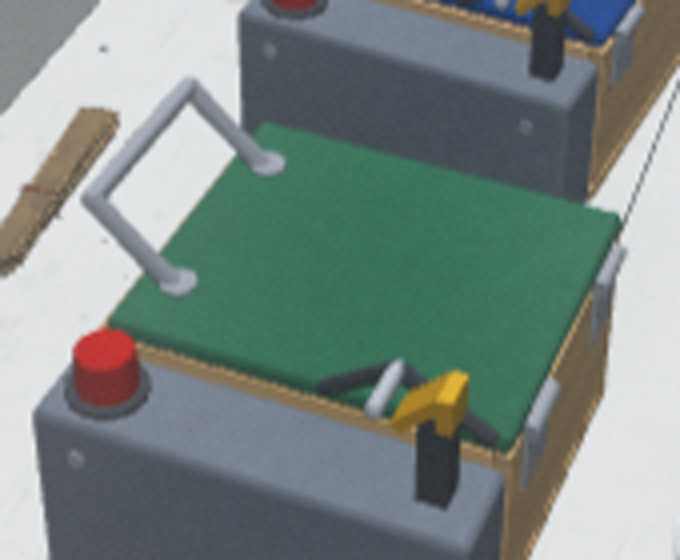

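View pics/b.png

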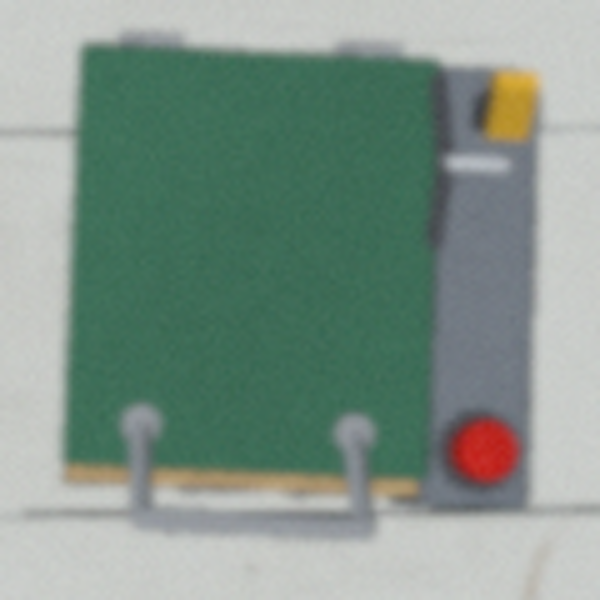

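```bash
cat > h.py <<'E'
import numpy as np,cv2,pickle
from scipy.spatial.transform import Rotation as Rn
def P(f): return f["mtx"]@np.c_[f["R"],f["t"]]
def tri(d,s,t):
    X=cv2.triangulatePoints(P(d["side"]),P(d["top"]),np.array(s,float),np.array(t,float)).ravel();return X[:3]/X[3]
def ray(f,p,z):
    r=f["R"].T@np.linalg.inv(f["mtx"])@[p[0],p[1],1];c=-f["R"].T@f["t"];return c+r*(z-c[2])/r[2]
E
python3 - <<'E'
from h import *
d=pickle.load(open("f0.pkl","rb"))
for nm,s,t,z in(("L",(237.6,211.4),(303.5,249.1),.165),("R",(213.4,238.9),(348.1,249.9),.165),("B",(216.9,276.6),(372.1,234.5),.125)):
    print(nm,tri(d,s,t).round(4),ray(d["side"],s,z).round(4),ray(d["top"],t,z).round(4))
# lid corners top z~.123: back L/R, front
for p in((84,45),(440,60),(430,490),(65,475)): print(ray(d["top"],(275+p[0]/5,145+p[1]/5),.115).round(4))
from workcell import robot
s=robot.sense();print(Rn.from_quat(np.roll(s["tcp_rot"],-1)).as_matrix().round(3))
E
```

```text
L [ 0.4718 -0.0893  0.1528] [ 0.4811 -0.1042  0.165 ] [ 0.4696 -0.0897  0.165 ]
R [ 0.468  -0.1854  0.1551] [ 0.4751 -0.1961  0.165 ] [ 0.467  -0.1843  0.165 ]
B [ 0.5012 -0.2443  0.1253] [ 0.5021 -0.2437  0.125 ] [ 0.5    -0.2449  0.125 ]
[ 0.6848 -0.0687  0.115 ]
[ 0.6766 -0.2309  0.115 ]
[ 0.4814 -0.2217  0.115 ]
[ 0.4896 -0.058   0.115 ]
[[ 0.929  0.371 -0.001]
 [ 0.371 -0.929  0.002]
 [-0.    -0.002 -1.   ]]
```

Run:
```python
from h import *
d=pickle.load(open("f0.pkl","rb"))
out=[]
y=np.array([np.sin(np.deg2rad(2.9)),np.cos(np.deg2rad(2.9)),0])
for n,(r0,r1,c0,c1) in{"side":(195,265,195,275),"top":(220,260,285,365)}.items():
    k=7 if n=="side" else 7
    im=cv2.resize(d[n]["color"][r0:r1,c0:c1],None,fx=k,fy=k,interpolation=cv2.INTER_CUBIC)
    for z,col in((.165,(0,0,255)),(.154,(255,0,0))):
        for s in(-.048,.048):
            p=P(d[n])@np.r_[np.array([.469,-.137,z])+s*y,1];p=p[:2]/p[2]
            q=((p-[c0,r0]+.5)*k).astype(int);cv2.drawMarker(im,tuple(int(v) for v in q),col,0,20,1)
    out.append(im)
cv2.imwrite("pics/c.png",np.vstack(out)[:800]);print(out[0].shape,out[1].shape)
im=np.vstack(out);cv2.imwrite("pics/c.png",cv2.resize(im,None,fx=.75,fy=.75))
# planning: constant rows
from scipy.optimize import fsolve
def end(ab):
    p=np.array([.2316,-.58]);a=-68.2
    for i in range(16):
        a+=65.3/16;r=np.deg2rad(a);p=p+ab[1]*np.array([np.cos(r),np.sin(r)])+ab[0]*np.array([-np.sin(r),np.cos(r)])
    return p-[.469,-.137]
print(fsolve(end,[.03,-.008]))
```

```text
(490, 560, 3) (280, 560, 3)
[ 0.03302928 -0.00307734]
```

View pics/c.png

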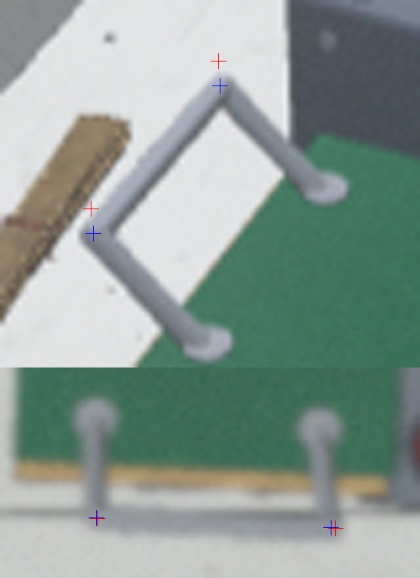

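Request:
send_rows(deltas=[{"turn": [0, 0, -4.08], "translation": [33, -3.1, 0], "gripper": 30}, {"turn": [0, 0, -4.08], "translation": [33, -3.1, 0], "gripper": 30}, {"turn": [0, 0, -4.08], "translation": [33, -3.1, 0], "gripper": 30}, {"turn": [0, 0, -4.08], "translation": [33, -3.1, 0], "gripper": 30}, {"turn": [0, 0, -4.08], "translation": [33, -3.1, 0], "gripper": 30}, {"turn": [0, 0, -4.08], "translation": [33, -3.1, 0], "gripper": 30}, {"turn": [0, 0, -4.08], "translation": [33, -3.1, 0], "gripper": 30}, {"turn": [0, 0, -4.08], "translation": [33, -3.1, 0], "gripper": 30}])

```text
time: 0.77
ee_pos: [0.4289, -0.4059, 0.2527]
tcp_rot: [-0.0, 0.889, 0.459, -0.0]
force: [0.3, 0.3, 0.6]
opening: 0.0302
finger_force: 0.0
```

Request:
send_rows(deltas=[{"turn": [0, 0, -4.08], "translation": [33, -3.1, 0], "gripper": 30}, {"turn": [0, 0, -4.08], "translation": [33, -3.1, 0], "gripper": 30}, {"turn": [0, 0, -4.08], "translation": [33, -3.1, 0], "gripper": 30}, {"turn": [0, 0, -4.08], "translation": [33, -3.1, 0], "gripper": 30}, {"turn": [0, 0, -4.08], "translation": [33, -3.1, 0], "gripper": 30}, {"turn": [0, 0, -4.08], "translation": [33, -3.1, 0], "gripper": 30}, {"turn": [0, 0, -4.08], "translation": [33, -3.1, 0], "gripper": 30}, {"turn": [0, 0, -4.08], "translation": [33, -3.1, 0], "gripper": 30}])

```text
time: 1.43
ee_pos: [0.4999, -0.154, 0.2529]
tcp_rot: [-0.0, 0.724, 0.69, -0.0]
force: [1.0, -0.3, -0.3]
opening: 0.0301
finger_force: 0.0
```

```bash
cat >> h.py <<'E'
def st(robot):
    s=robot.sense();M=Rn.from_quat(np.roll(s["tcp_rot"],-1)).as_matrix()
    print(round(s["time"],2),s["ee_pos"].round(4) if hasattr(s["ee_pos"],"round") else s["ee_pos"],"yaw_y",np.degrees(np.arctan2(M[1,1],M[0,1])).round(2),"z",M[:,2].round(3),"F",np.round(s["force"],1),"open",round(float(s["opening"]),4),s["finger_force"]);return s,M
E
python3 - <<'E'
from h import *
from workcell import robot
s,M=st(robot);print(np.round(s["qpos"],2))
for z in(.22,.160): print((M.T@(np.array([.469,-.137,z])-s["ee_pos"])*1000).round(1))
f=robot.grab_frame("top"); g=robot.grab_frame("side")
cv2.imwrite("pics/d.png",np.hstack([f["color"][140:340,200:480],g["color"][80:280,120:400]]))
E
```

```text
1.43 [ 0.4999 -0.154   0.2529] yaw_y -2.74 z [-0.001  0.    -1.   ] F [ 1.  -0.3 -0.3] open 0.0301 0.0
[ 0.61  0.19 -0.42  1.63  0.08  1.34  0.12]
[ 15.5 -31.6  32.9]
[ 15.5 -31.6  92.9]
```

View pics/d.png

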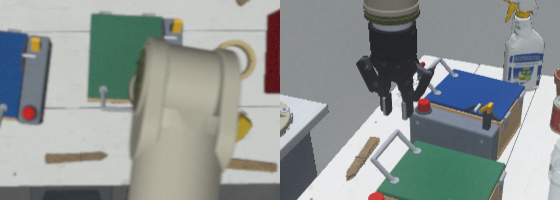

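Request:
send_rows(deltas=[{"turn": [0, 0, 0], "translation": [5, -10.5, 0], "gripper": 30}, {"turn": [0, 0, 0], "translation": [5, -10.5, 0], "gripper": 30}, {"turn": [0, 0, 0], "translation": [5.5, -10.5, 0], "gripper": 30}, {"turn": [0, 0, 0], "translation": [0, 0, 14], "gripper": 30}, {"turn": [0, 0, 0], "translation": [0, 0, 14], "gripper": 30}, {"turn": [0, 0, 0], "translation": [0, 0, 14], "gripper": 30}, {"turn": [0, 0, 0], "translation": [0, 0, 11], "gripper": 30}, {"turn": [0, 0, 0], "translation": [0, 0, 0], "gripper": 30}])

```text
time: 2.2
ee_pos: [0.4677, -0.1387, 0.1978]
tcp_rot: [-0.002, 0.725, 0.688, -0.001]
force: [-0.2, -0.3, -0.3]
opening: 0.03
finger_force: 0.0
```

Run:
```python
from h import *
from workcell import robot
s,M=st(robot)
print((M.T@(np.array([.469,-.137,.160])-s["ee_pos"])*1000).round(1))
g=robot.grab_frame("side")
p=P(g)@np.r_[s["ee_pos"]+.022*M[:,2],1];p=p[:2]/p[2];print(p)
c=cv2.resize(g["color"][150:290,160:310],None,fx=4,fy=4,interpolation=cv2.INTER_CUBIC)
cv2.drawMarker(c,tuple(int(v) for v in (p-[160,150]+.5)*4),(0,0,255),0,20,1)
cv2.imwrite("pics/e.png",c)
```

```text
2.2 [ 0.4677 -0.1387  0.1978] yaw_y -3.0 z [-0.004  0.001 -1.   ] F [-0.2 -0.3 -0.3] open 0.03 0.0
[ 1.8  1.3 37.8]
[223.14206529 215.3026522 ]
```

View pics/e.png

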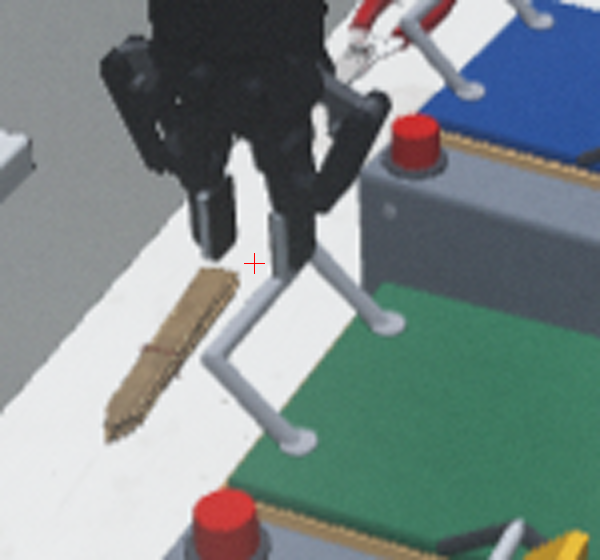

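Request:
send_rows(deltas=[{"turn": [0, 0, 0], "translation": [2, 1.3, 0], "gripper": 30}, {"turn": [0, 0, 0], "translation": [0, 0, 7], "gripper": 30}, {"turn": [0, 0, 0], "translation": [0, 0, 7], "gripper": 30}, {"turn": [0, 0, 0], "translation": [0, 0, 7], "gripper": 30}, {"turn": [0, 0, 0], "translation": [0, 0, 7], "gripper": 30}, {"turn": [0, 0, 0], "translation": [0, 0, 7], "gripper": 30}, {"turn": [0, 0, 0], "translation": [0, 0, 3], "gripper": 30}, {"turn": [0, 0, 0], "translation": [0, 0, 0], "gripper": 30}])

```text
time: 2.92
ee_pos: [0.47, -0.1366, 0.1612]
tcp_rot: [-0.001, 0.725, 0.689, -0.0]
force: [0.5, -0.1, 1.0]
opening: 0.0299
finger_force: 0.0
```

Request:
send_rows(deltas=[{"turn": [0, 0, 0], "translation": [0, 0, 0], "gripper": 20}, {"turn": [0, 0, 0], "translation": [0, 0, 0], "gripper": 16}, {"turn": [0, 0, 0], "translation": [0, 0, 0], "gripper": 12}, {"turn": [0, 0, 0], "translation": [0, 0, 0], "gripper": 5}, {"turn": [0, 0, 0], "translation": [0, 0, 0], "gripper": 5}, {"turn": [0, 0, 0], "translation": [0, 0, 0], "gripper": 5}, {"turn": [0, 0, 0], "translation": [0, 0, 0], "gripper": 5}, {"turn": [0, 0, 0], "translation": [0, 0, 0], "gripper": 5}])

```text
time: 3.58
ee_pos: [0.4688, -0.1368, 0.1625]
tcp_rot: [-0.001, 0.725, 0.688, -0.001]
force: [-10.2, 1.5, 6.6]
opening: 0.0077
finger_force: 58.7
```

Run:
```python
from h import *
from workcell import robot
s,M=st(robot);print(np.round(s["qpos"],2))
g=robot.grab_frame("side")
c=cv2.resize(g["color"][150:290,160:310],None,fx=4,fy=4,interpolation=cv2.INTER_CUBIC)
cv2.imwrite("pics/f.png",c)
# path for bar positions: rel (locker x, z) from closed, per angle
for a in np.arange(0,1.16,.05):
    x,z=-.205,.042;print(round(a,2),np.round(1000*np.array([x*np.cos(a)+z*np.sin(a)+.205,-x*np.sin(a)+z*np.cos(a)-.042]),1))
```

```text
3.58 [ 0.4688 -0.1368  0.1625] yaw_y -2.98 z [-0.004  0.    -1.   ] F [-10.2   1.5   6.6] open 0.0077 58.67672860622406
[ 0.6   0.19 -0.43  1.84  0.09  1.13  0.09]
0.0 [0. 0.]
0.05 [ 2.4 10.2]
0.1 [ 5.2 20.3]
0.15 [ 8.6 30.2]
0.2 [12.4 39.9]
0.25 [16.8 49.4]
0.3 [21.6 58.7]
0.35 [26.8 67.7]
0.4 [32.5 76.5]
0.45 [38.7 85. ]
0.5 [45.2 93.1]
0.55 [ 52.2 101. ]
0.6 [ 59.5 108.4]
0.65 [ 67.2 115.5]
0.7 [ 75.3 122.2]
0.75 [ 83.6 128.5]
0.8 [ 92.3 134.3]
0.85 [101.3 139.7]
0.9 [110.5 144.7]
0.95 [119.9 149.2]
1.0 [129.6 153.2]
1.05 [139.4 156.7]
1.1 [149.4 159.7]
1.15 [159.6 162.3]
```

View pics/f.png

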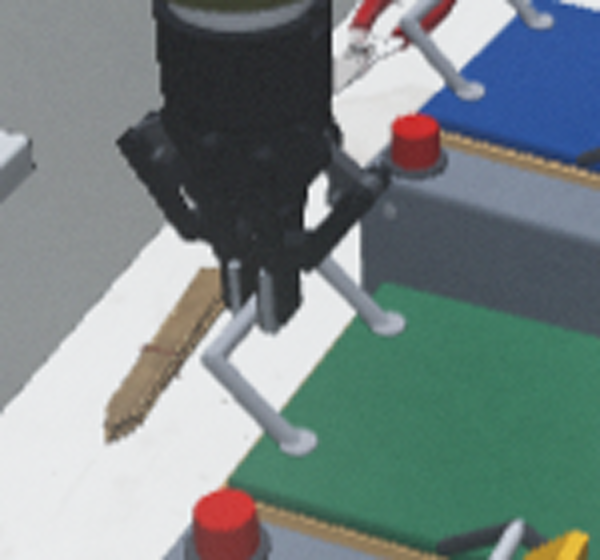

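Request:
send_rows(deltas=[{"turn": [0, 0, 0], "translation": [0, 0, 0], "gripper": 25}, {"turn": [0, 0, 0], "translation": [0, 0, 0], "gripper": 25}, {"turn": [0, 0, 0], "translation": [0, -1.5, 2], "gripper": 25}, {"turn": [0, 0, 0], "translation": [0, 0, 4], "gripper": 18}, {"turn": [0, 0, 0], "translation": [0, 0, 0], "gripper": 12}, {"turn": [0, 0, 0], "translation": [0, 0, 0], "gripper": 5}, {"turn": [0, 0, 0], "translation": [0, 0, 0], "gripper": 5}, {"turn": [0, 0, 0], "translation": [0, 0, 0], "gripper": 5}])

```text
time: 4.3
ee_pos: [0.4688, -0.1366, 0.156]
tcp_rot: [-0.0, 0.725, 0.689, -0.0]
force: [-1.0, 0.4, -1.5]
opening: 0.0079
finger_force: 58.4
```

Request:
send_rows(deltas=[{"turn": [0, 0, 0], "translation": [0, 1.8, -8.2], "gripper": 5}, {"turn": [0, 0, 0], "translation": [0, 2.2, -8.1], "gripper": 5}, {"turn": [0, 0, 0], "translation": [0, 2.5, -8.0], "gripper": 5}, {"turn": [0, 0, 0], "translation": [0, 2.8, -7.9], "gripper": 5}, {"turn": [0, 0, 0], "translation": [0, 3.1, -7.8], "gripper": 5}, {"turn": [0, 0, 0], "translation": [0, 3.4, -7.6], "gripper": 5}, {"turn": [0, 0, 0], "translation": [0, 3.7, -7.5], "gripper": 5}, {"turn": [0, 0, 0], "translation": [0, 4.0, -7.3], "gripper": 5}])

```text
time: 4.97
ee_pos: [0.4923, -0.1379, 0.2195]
tcp_rot: [-0.001, 0.725, 0.689, -0.0]
force: [-5.4, 0.3, -3.8]
opening: 0.0079
finger_force: 58.4
```

Run:
```python
from h import *
from workcell import robot
s,M=st(robot)
print(M.T@(s["ee_pos"]-np.array([.4688,-.1366,.156]))*1000, s["wrist_torque"])
```

```text
4.97 [ 0.4923 -0.1379  0.2195] yaw_y -2.96 z [-0.001  0.    -1.   ] F [-5.4  0.3 -3.8] open 0.0079 58.35322022438049
[ -0.06791234  23.44503374 -63.48680722] [ 0.08071602  1.31856322 -0.04059103]
```

Request:
send_rows(deltas=[{"turn": [0, 0, 0], "translation": [0, 3.8, -7.2], "gripper": 5}, {"turn": [0, 0, 0], "translation": [0, 4.2, -7.0], "gripper": 5}, {"turn": [0, 0, 0], "translation": [0, 4.6, -6.8], "gripper": 5}, {"turn": [0, 0, 0], "translation": [0, 4.9, -6.6], "gripper": 5}, {"turn": [0, 0, 0], "translation": [0, 5.3, -6.4], "gripper": 5}, {"turn": [0, 0, 0], "translation": [0, 5.6, -6.2], "gripper": 5}, {"turn": [0, 0, 0], "translation": [0, 5.9, -5.9], "gripper": 5}, {"turn": [0, 0, 0], "translation": [0, 6.1, -5.7], "gripper": 5}])

```text
time: 5.63
ee_pos: [0.5319, -0.1399, 0.2706]
tcp_rot: [-0.002, 0.725, 0.689, -0.001]
force: [-10.6, 0.8, -2.2]
opening: 0.0081
finger_force: 58.4
```

Request:
send_rows(deltas=[{"turn": [0, 0, 0], "translation": [0, 5.6, -6.2], "gripper": 5}, {"turn": [0, 0, 0], "translation": [0, 6.0, -5.9], "gripper": 5}, {"turn": [0, 0, 0], "translation": [0, 6.8, -4.9], "gripper": 5}, {"turn": [0, 0, 0], "translation": [0, 7.0, -4.7], "gripper": 5}, {"turn": [0, 0, 0], "translation": [0, 7.1, -4.4], "gripper": 5}, {"turn": [0, 0, 0], "translation": [0, 7.3, -4.1], "gripper": 5}, {"turn": [0, 0, 0], "translation": [0, 7.5, -3.8], "gripper": 5}, {"turn": [0, 0, 0], "translation": [0, 7.6, -3.5], "gripper": 5}])

```text
time: 6.3
ee_pos: [0.5884, -0.143, 0.3093]
tcp_rot: [0.0, 0.725, 0.688, 0.0]
force: [-4.1, -0.1, 0.4]
opening: 0.0078
finger_force: 58.5
```

Run:
```python
from h import *
from workcell import robot
s,M=st(robot)
d=s["ee_pos"]-np.array([.4688,-.1366,.156]);v=np.array([.9987,-.0506,0])
x,z=-.205+d@v,.042+d[2];print(d@v,d[2],"r",np.hypot(x,z),np.hypot(.205,.042),"ang",np.arctan2(.042,.205)*0+np.arctan2(z,-x)-np.arctan2(.042,.205))
g=robot.grab_frame("side");cv2.imwrite("pics/g.png",g["color"][60:330,100:400])
```

```text
6.3 [ 0.5884 -0.143   0.3093] yaw_y -2.98 z [ 0.001 -0.    -1.   ] F [-4.1 -0.1  0.4] open 0.0078 58.51688325405121
0.11972517266948382 0.1532897929353099 r 0.21309598635583346 0.209258213697814 ang 0.9570113695955634
```

View pics/g.png

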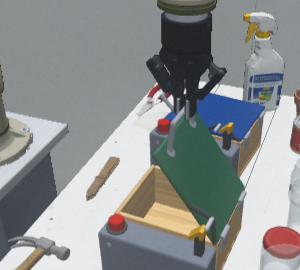

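Request:
send_rows(deltas=[{"turn": [0, 0, 0], "translation": [0, 5.8, -2.4], "gripper": 5}, {"turn": [0, 0, 0], "translation": [0, 5.9, -2.3], "gripper": 5}, {"turn": [0, 0, 0], "translation": [0, 5.9, -2.0], "gripper": 5}, {"turn": [0, 0, 0], "translation": [0, 6.0, -1.9], "gripper": 5}, {"turn": [0, 0, 0], "translation": [0, 5.0, -1.3], "gripper": 5}, {"turn": [0, 0, 0], "translation": [0, 0, 0], "gripper": 5}, {"turn": [0, 0, 0], "translation": [0, 0, 0], "gripper": 5}, {"turn": [0, 0, 0], "translation": [0, 0, 0], "gripper": 5}])

```text
time: 7.02
ee_pos: [0.6171, -0.1445, 0.3201]
tcp_rot: [0.001, 0.725, 0.688, 0.001]
force: [-4.9, -0.2, 7.5]
opening: 0.0076
finger_force: 59.0
```

```bash
cat >> h.py <<'E'
def ang(s):
    d=s["ee_pos"]-np.array([.4688,-.1366,.156]);v=np.array([.9987,-.0506,0])
    x,z=-.205+d@v,.042+d[2];print("r",np.hypot(x,z).round(4),"ang",np.arctan2(z,-x)-np.arctan2(.042,.205))
E
python3 - <<'E'
from h import *
from workcell import robot
s,M=st(robot);ang(s)
E
```

```text
7.02 [ 0.6171 -0.1445  0.3201] yaw_y -2.98 z [ 0.003 -0.001 -1.   ] F [-4.9 -0.2  7.5] open 0.0076 58.99864733219147
r 0.2137 ang 1.1009958555016937
```

Request:
send_rows(deltas=[{"turn": [0, 0, 0], "translation": [0, -3.5, 0.6], "gripper": 5}, {"turn": [0, 0, 0], "translation": [0, -3.5, 0.8], "gripper": 5}, {"turn": [0, 0, 0], "translation": [0, -3.5, 1.0], "gripper": 5}, {"turn": [0, 0, 0], "translation": [0, -3.5, 1.2], "gripper": 5}, {"turn": [0, 0, 0], "translation": [0, -2, 0.6], "gripper": 5}, {"turn": [0, 0, 0], "translation": [0, 0, 0], "gripper": 5}, {"turn": [0, 0, 0], "translation": [0, 0, 0], "gripper": 5}, {"turn": [0, 0, 0], "translation": [0, 0, 0], "gripper": 5}])

```text
time: 7.68
ee_pos: [0.6004, -0.1436, 0.3146]
tcp_rot: [0.001, 0.725, 0.689, 0.0]
force: [-3.4, -0.9, 7.0]
opening: 0.0074
finger_force: 59.1
```

Run:
```python
from h import *
from workcell import robot
s,M=st(robot);ang(s)
```

```text
7.68 [ 0.6004 -0.1436  0.3146] yaw_y -2.97 z [ 0.001 -0.    -1.   ] F [-3.4 -0.9  7. ] open 0.0074 59.08477485179901
r 0.2135 ang 1.0186634512771837
```

Request:
send_rows(deltas=[{"turn": [0, 0, 0], "translation": [0, 0, 0], "gripper": 12}, {"turn": [0, 0, 0], "translation": [0, 0, 0], "gripper": 20}, {"turn": [0, 0, 0], "translation": [0, 0, 0], "gripper": 30}, {"turn": [0, 0, 0], "translation": [0, 0, 0], "gripper": 40}, {"turn": [0, 0, 0], "translation": [0, 0, 0], "gripper": 40}, {"turn": [0, 0, 0], "translation": [0, 0, 0], "gripper": 40}, {"turn": [0, 0, 0], "translation": [0, 0, 0], "gripper": 40}, {"turn": [0, 0, 0], "translation": [0, 0, 0], "gripper": 40}])

```text
time: 8.35
ee_pos: [0.6004, -0.1434, 0.3137]
tcp_rot: [-0.0, 0.725, 0.689, 0.0]
force: [0.1, 0.2, -0.6]
opening: 0.04
finger_force: 0.0
```

Request:
send_rows(deltas=[{"turn": [0, 0, 0], "translation": [0, 0, -5], "gripper": 40}, {"turn": [0, 0, 0], "translation": [0, 0, -8], "gripper": 40}, {"turn": [0, 0, 0], "translation": [0, 0, -8], "gripper": 40}, {"turn": [0, 0, 0], "translation": [0, 0, -8], "gripper": 40}, {"turn": [0, 0, 0], "translation": [0, 0, -8], "gripper": 40}, {"turn": [0, 0, 0], "translation": [0, 0, -8], "gripper": 40}, {"turn": [0, 0, 0], "translation": [0, 0, -8], "gripper": 40}, {"turn": [0, 0, 0], "translation": [0, 0, -7], "gripper": 40}])

```text
time: 9.02
ee_pos: [0.6004, -0.1435, 0.3749]
tcp_rot: [0.0, 0.725, 0.689, 0.0]
force: [0.9, -0.0, -0.1]
opening: 0.0396
finger_force: 0.0
```

Run:
```python
from h import *
from workcell import robot
s,M=st(robot);print(np.round(s["qpos"],2))
f={n:robot.grab_frame(n) for n in("side","top")};pickle.dump(f,open("f1.pkl","wb"))
hsv=cv2.cvtColor(f["side"]["color"],cv2.COLOR_BGR2HSV);m=cv2.inRange(hsv,(60,90,30),(85,255,200))
n,_,stt,c=cv2.connectedComponentsWithStats(m);i=1+stt[1:,4].argmax();print(stt[i],c[i])
```

```text
9.02 [ 0.6004 -0.1435  0.3749] yaw_y -2.96 z [ 0.001 -0.    -1.   ] F [ 0.9 -0.  -0.1] open 0.0396 0.0
[ 0.47  0.38 -0.43  1.13  0.16  1.66  0.03]
[ 262  170   82  122 4543] [303.28109179 229.49394673]
```

Request:
send_rows(deltas=[{"turn": [0, 0, 0], "translation": [-13.6, -11.8, 0], "gripper": 0}, {"turn": [0, 0, 0], "translation": [-13.6, -11.8, 0], "gripper": 0}, {"turn": [0, 0, 0], "translation": [-13.6, -11.8, 0], "gripper": 0}, {"turn": [0, 0, 0], "translation": [-13.6, -11.8, 0], "gripper": 0}, {"turn": [0, 0, 0], "translation": [-13.6, -11.8, 0], "gripper": 0}, {"turn": [0, 0, 0], "translation": [-13.6, -11.8, 0], "gripper": 0}, {"turn": [0, 0, 0], "translation": [-13.6, -11.8, 0], "gripper": 0}, {"turn": [0, 0, 0], "translation": [-13.6, -11.8, 0], "gripper": 0}])

```text
time: 9.78
ee_pos: [0.4997, -0.2478, 0.3733]
tcp_rot: [-0.0, 0.725, 0.689, -0.0]
force: [-0.2, -0.3, 0.7]
opening: -0.0002
finger_force: 0.0
```

Request:
send_rows(deltas=[{"turn": [0, 6.25, 0], "translation": [0, 0, 0], "gripper": 0}, {"turn": [0, 6.25, 0], "translation": [0, 0, 0], "gripper": 0}, {"turn": [0, 6.25, 0], "translation": [0, 0, 0], "gripper": 0}, {"turn": [0, 6.25, 0], "translation": [0, 0, 0], "gripper": 0}, {"turn": [0, 0, 0], "translation": [-13, 0, 27], "gripper": 0}, {"turn": [0, 0, 0], "translation": [-13, 0, 27], "gripper": 0}, {"turn": [0, 0, 0], "translation": [-13, 0, 27], "gripper": 0}, {"turn": [0, 0, 0], "translation": [-13, 0, 27], "gripper": 0}])

```text
time: 10.45
ee_pos: [0.5, -0.2489, 0.252]
tcp_rot: [-0.149, 0.708, 0.672, 0.157]
force: [1.2, 0.7, 0.7]
opening: -0.0001
finger_force: 0.0
```

Run:
```python
from h import *
from workcell import robot
s,M=st(robot);print(np.round(s["qpos"],2))
print((M.T@(np.array([.5008,-.247,.165])-s["ee_pos"])*1000).round(1), "down 10mm:",(M.T@[0,0,-10]).round(2))
f={n:robot.grab_frame(n) for n in("side","top")};pickle.dump(f,open("f2.pkl","wb"))
hsv=cv2.cvtColor(f["side"]["color"],cv2.COLOR_BGR2HSV);m=cv2.inRange(hsv,(60,90,30),(85,255,200))
n,_,stt,c=cv2.connectedComponentsWithStats(m);i=1+stt[1:,4].argmax();print(stt[i],c[i])
```

```text
10.45 [ 0.5    -0.2489  0.252 ] yaw_y -2.99 z [ 0.022  0.422 -0.906] F [1.2 0.7 0.7] open -0.0001 0.0
[ 0.88  0.43 -0.36  1.39 -0.24  1.55  0.51]
[-35.    0.7  79.7] down 10mm: [-4.23  0.    9.06]
[ 256  170   88  125 4721] [301.5964838  228.62846854]
```

Request:
send_rows(deltas=[{"turn": [0, 0, 0], "translation": [-5.8, 0.1, 13.3], "gripper": 0}, {"turn": [0, 0, 0], "translation": [-5.8, 0.1, 13.3], "gripper": 0}, {"turn": [0, 0, 0], "translation": [-5.8, 0.1, 13.3], "gripper": 0}, {"turn": [0, 0, 0], "translation": [-5.8, 0.1, 13.3], "gripper": 0}, {"turn": [0, 0, 0], "translation": [-5.8, 0.1, 13.3], "gripper": 0}, {"turn": [0, 0, 0], "translation": [-5.8, 0.1, 13.3], "gripper": 0}, {"turn": [0, 0, 0], "translation": [0, 0, 0], "gripper": 0}, {"turn": [0, 0, 0], "translation": [0, 0, 0], "gripper": 0}])

```text
time: 11.22
ee_pos: [0.5014, -0.2466, 0.168]
tcp_rot: [-0.149, 0.708, 0.672, 0.157]
force: [-0.6, -0.1, 0.3]
opening: 0.0005
finger_force: 0.0
```

Run:
```python
from h import *
from workcell import robot
s,M=st(robot)
f=robot.grab_frame("side")
p=P(f)@np.r_[s["ee_pos"]+.022*M[:,2]-.011*M[:,0],1];p=p[:2]/p[2]
c=cv2.resize(f["color"][170:320,160:310],None,fx=4,fy=4,interpolation=cv2.INTER_CUBIC)
cv2.drawMarker(c,tuple(int(v) for v in (p-[160,170]+.5)*4),(255,0,255),0,14,1)
cv2.imwrite("pics/j.png",c)
```

```text
11.22 [ 0.5014 -0.2466  0.168 ] yaw_y -2.95 z [ 0.022  0.422 -0.906] F [-0.6 -0.1  0.3] open 0.0005 0.0
```

View pics/j.png

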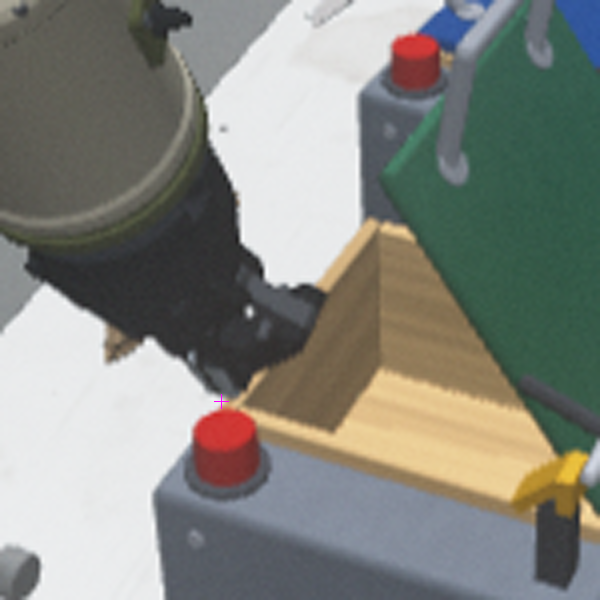

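Request:
send_rows(deltas=[{"turn": [0, 0, 0], "translation": [-2.3, 0, 5], "gripper": 0}, {"turn": [0, 0, 0], "translation": [-2.3, 0, 5], "gripper": 0}, {"turn": [0, 0, 0], "translation": [-2.3, 0, 5], "gripper": 0}, {"turn": [0, 0, 0], "translation": [-2.3, 0, 5], "gripper": 0}, {"turn": [0, 0, 0], "translation": [-0.5, 0, 1], "gripper": 0}, {"turn": [0, 0, 0], "translation": [-0.5, 0, 1], "gripper": 0}, {"turn": [0, 0, 0], "translation": [-0.5, 0, 1], "gripper": 0}, {"turn": [0, 0, 0], "translation": [-0.5, 0, 1], "gripper": 0}])

```text
time: 11.93
ee_pos: [0.5013, -0.2467, 0.1407]
tcp_rot: [-0.149, 0.708, 0.672, 0.157]
force: [0.2, 0.2, 3.9]
opening: -0.0004
finger_force: 2.4
```

Request:
send_rows(deltas=[{"turn": [0, 0, 0], "translation": [-0.8, 0, 1.8], "gripper": 0}, {"turn": [0, 0, 0], "translation": [-0.8, 0, 1.8], "gripper": 0}, {"turn": [0, 0, 0], "translation": [-0.8, 0, 1.8], "gripper": 0}, {"turn": [0, 0, 0], "translation": [-0.8, 0, 1.8], "gripper": 0}, {"turn": [0, 0, 0], "translation": [0, 0, 0], "gripper": 0}, {"turn": [0, 0, 0], "translation": [0, 0, 0], "gripper": 0}, {"turn": [0, 0, 0], "translation": [0, 0, 0], "gripper": 0}, {"turn": [0, 0, 0], "translation": [0, 0, 0], "gripper": 0}])

```text
time: 12.6
ee_pos: [0.5015, -0.2467, 0.1356]
tcp_rot: [-0.148, 0.708, 0.673, 0.157]
force: [-7.2, -0.1, 25.2]
opening: -0.0001
finger_force: 12.6
```

```bash
cat >> h.py <<'E'
def lid(robot):
    f=robot.grab_frame("side");hsv=cv2.cvtColor(f["color"],cv2.COLOR_BGR2HSV);m=cv2.inRange(hsv,(60,90,30),(85,255,200))
    n,_,stt,c=cv2.connectedComponentsWithStats(m);i=1+stt[1:,4].argmax();print("lid",stt[i],c[i].round(1));return f
E
python3 - <<'E'
from h import *
from workcell import robot
s,M=st(robot);lid(robot)
E
```

```text
12.6 [ 0.5015 -0.2467  0.1356] yaw_y -2.93 z [ 0.024  0.422 -0.907] F [-7.2 -0.1 25.2] open -0.0001 12.560702115297318
lid [ 237  178  108  125 5867] [292.9 236.2]
```

Request:
send_rows(deltas=[{"turn": [0, 0, 0], "translation": [0, 0, -2], "gripper": 0}, {"turn": [0, 0, 0], "translation": [0, 0, -6], "gripper": 0}, {"turn": [0, 0, 0], "translation": [0, 0, -12], "gripper": 0}, {"turn": [0, 0, 0], "translation": [0, 0, -18], "gripper": 0}, {"turn": [0, 0, 0], "translation": [-5, 0, -20], "gripper": 0}, {"turn": [0, 0, 0], "translation": [-10, 0, -20], "gripper": 0}, {"turn": [0, 0, 0], "translation": [-10, 0, -20], "gripper": 0}, {"turn": [0, 0, 0], "translation": [-10, 0, -15], "gripper": 0}])

```text
time: 13.32
ee_pos: [0.4967, -0.327, 0.221]
tcp_rot: [-0.149, 0.708, 0.672, 0.157]
force: [0.2, 0.1, -0.2]
opening: -0.0001
finger_force: 0.0
```

Run:
```python
from h import *
from workcell import robot
s,M=st(robot);lid(robot)
```

```text
13.32 [ 0.4967 -0.327   0.221 ] yaw_y -2.97 z [ 0.022  0.421 -0.907] F [ 0.2  0.1 -0.2] open -0.0001 0.0
lid [ 226  189  119  114 6119] [287.8 242.3]
```

Request:
send_rows(deltas=[{"turn": [0, 0, 0], "translation": [0, 0, -5], "gripper": 0}, {"turn": [0, 0, 0], "translation": [0, 0, -5], "gripper": 0}, {"turn": [0, 0, 0], "translation": [0, 0, -5], "gripper": 0}, {"turn": [0, 0, 0], "translation": [0, 0, -5], "gripper": 0}, {"turn": [0, 0, 0], "translation": [0, 0, 0], "gripper": 0}, {"turn": [0, 0, 0], "translation": [0, 0, 0], "gripper": 0}, {"turn": [0, 0, 0], "translation": [0, 0, 0], "gripper": 0}, {"turn": [0, 0, 0], "translation": [0, 0, 0], "gripper": 0}])

```text
time: 14.03
ee_pos: [0.4965, -0.3339, 0.2379]
tcp_rot: [-0.149, 0.708, 0.672, 0.157]
force: [-0.0, -0.6, 0.1]
opening: -0.0003
finger_force: 0.0
```

Request:
send_rows(deltas=[{"turn": [0, 0, 0], "translation": [0, 0, 0], "gripper": 0}, {"turn": [0, 0, 0], "translation": [0, 0, 0], "gripper": 0}, {"turn": [0, 0, 0], "translation": [0, 0, 0], "gripper": 0}, {"turn": [0, 0, 0], "translation": [0, 0, 0], "gripper": 0}, {"turn": [0, 0, 0], "translation": [0, 0, 0], "gripper": 0}, {"turn": [0, 0, 0], "translation": [0, 0, 0], "gripper": 0}, {"turn": [0, 0, 0], "translation": [0, 0, 0], "gripper": 0}, {"turn": [0, 0, 0], "translation": [0, 0, 0], "gripper": 0}])

```text
time: 14.7
ee_pos: [0.4966, -0.3343, 0.2382]
tcp_rot: [-0.149, 0.708, 0.672, 0.157]
force: [0.0, 0.2, 0.4]
opening: -0.0004
finger_force: 0.0
```

Request:
send_rows(deltas=[{"turn": [0, 0, 0], "translation": [0, 0, 0], "gripper": 0}, {"turn": [0, 0, 0], "translation": [0, 0, 0], "gripper": 0}, {"turn": [0, 0, 0], "translation": [0, 0, 0], "gripper": 0}, {"turn": [0, 0, 0], "translation": [0, 0, 0], "gripper": 0}, {"turn": [0, 0, 0], "translation": [0, 0, 0], "gripper": 0}, {"turn": [0, 0, 0], "translation": [0, 0, 0], "gripper": 0}, {"turn": [0, 0, 0], "translation": [0, 0, 0], "gripper": 0}, {"turn": [0, 0, 0], "translation": [0, 0, 0], "gripper": 0}])

```text
time: 15.37
ee_pos: [0.4966, -0.3342, 0.2382]
tcp_rot: [-0.149, 0.708, 0.672, 0.157]
force: [0.8, 0.5, 0.4]
opening: -0.0002
finger_force: 0.0
```

Request:
send_rows(deltas=[{"turn": [0, 0, 0], "translation": [0, 0, 0], "gripper": 0}, {"turn": [0, 0, 0], "translation": [0, 0, 0], "gripper": 0}, {"turn": [0, 0, 0], "translation": [0, 0, 0], "gripper": 0}, {"turn": [0, 0, 0], "translation": [0, 0, 0], "gripper": 0}, {"turn": [0, 0, 0], "translation": [0, 0, 0], "gripper": 0}, {"turn": [0, 0, 0], "translation": [0, 0, 0], "gripper": 0}, {"turn": [0, 0, 0], "translation": [0, 0, 0], "gripper": 0}, {"turn": [0, 0, 0], "translation": [0, 0, 0], "gripper": 0}])

```text
time: 16.03
ee_pos: [0.4966, -0.3343, 0.2382]
tcp_rot: [-0.149, 0.708, 0.672, 0.157]
force: [0.3, -0.6, 0.7]
opening: -0.0001
finger_force: 0.0
```

Request:
send_rows(deltas=[{"turn": [0, 0, 0], "translation": [0, 0, 0], "gripper": 0}, {"turn": [0, 0, 0], "translation": [0, 0, 0], "gripper": 0}, {"turn": [0, 0, 0], "translation": [0, 0, 0], "gripper": 0}, {"turn": [0, 0, 0], "translation": [0, 0, 0], "gripper": 0}, {"turn": [0, 0, 0], "translation": [0, 0, 0], "gripper": 0}, {"turn": [0, 0, 0], "translation": [0, 0, 0], "gripper": 0}, {"turn": [0, 0, 0], "translation": [0, 0, 0], "gripper": 0}, {"turn": [0, 0, 0], "translation": [0, 0, 0], "gripper": 0}])

```text
time: 16.7
ee_pos: [0.4966, -0.3343, 0.2382]
tcp_rot: [-0.149, 0.708, 0.672, 0.157]
force: [-0.2, -0.7, -0.6]
opening: 0.0003
finger_force: 0.0
```

Request:
send_rows(deltas=[{"turn": [0, 0, 0], "translation": [0, 0, 0], "gripper": 0}, {"turn": [0, 0, 0], "translation": [0, 0, 0], "gripper": 0}, {"turn": [0, 0, 0], "translation": [0, 0, 0], "gripper": 0}, {"turn": [0, 0, 0], "translation": [0, 0, 0], "gripper": 0}, {"turn": [0, 0, 0], "translation": [0, 0, 0], "gripper": 0}, {"turn": [0, 0, 0], "translation": [0, 0, 0], "gripper": 0}, {"turn": [0, 0, 0], "translation": [0, 0, 0], "gripper": 0}, {"turn": [0, 0, 0], "translation": [0, 0, 0], "gripper": 0}])

```text
time: 17.37
ee_pos: [0.4966, -0.3343, 0.2382]
tcp_rot: [-0.149, 0.708, 0.672, 0.157]
force: [-0.6, 0.1, -0.7]
opening: 0.0
finger_force: 0.0
```

```bash
cat > chk.py <<'E'
from h import *
from workcell import robot
s,M=st(robot);f=lid(robot)
d=pickle.load(open("f0.pkl","rb"))["side"]["color"]
def box(im,lo,hi):
    m=cv2.inRange(cv2.cvtColor(im,cv2.COLOR_BGR2HSV),lo,hi);n,_,t,c=cv2.connectedComponentsWithStats(m);i=1+t[1:,4].argmax();return t[i],c[i].round(1)
for nm,lo,hi in(("green",(60,90,30),(85,255,200)),("blue",(105,120,40),(125,255,255))): print(nm,"start",box(d,lo,hi),"now",box(f["color"],lo,hi))
E
python3 chk.py
```

```text
17.37 [ 0.4966 -0.3343  0.2382] yaw_y -2.96 z [ 0.022  0.422 -0.906] F [-0.6  0.1 -0.7] open 0.0 0.0
lid [ 218  221  127   81 5494] [283.9 258. ]
green start (array([ 218,  221,  127,   81, 5487], dtype=int32), array([283.9, 258. ])) now (array([ 218,  221,  127,   81, 5494], dtype=int32), array([283.9, 258. ]))
blue start (array([ 265,  150,   99,   51, 2558], dtype=int32), array([315.8, 172.4])) now (array([ 265,  150,   99,   51, 2554], dtype=int32), array([315.8, 172.4]))
```

```bash
python3 -c "
from workcell import robot
print(robot.close_job())"
```

```text
the job is handed in; nothing more can be done
None
```

The green lid was raised until its stay locked and stood by itself for over a second; after the red button press it sank fully shut (side view matches the start picture), the blue lid stayed closed, and the job was handed in at about 17.4 s.

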